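# Check a handheld ultrasound probe on the sloping pad of a test block

### The job

Check the handheld ultrasound probe. First stand the test block on the black non-slip mat, inside its four corner marks and square to them, and let go of it; then lift the probe out of its dock, tilt it to the slope of the test block's head and hold its flat face flush on the sunken pad, lengthwise, pressing gently so that the pad gives a little but is not pushed down to its stop. Finish while still holding the probe like that, and leave the other things on the worktop where they are.

Things in the scene. Friction and masses are not known exactly. Their poses are not given: they have to be found in the camera images.
- test_block: Loose test block, 0.7 kg: grey base 110 (x) x 50 x 17 mm; hinged at its -x end a white head 102 x 54 x 22 mm rising to +x at 9 to 20 degrees, held by a stiff friction hinge (1.5 N m). Origin: centre of the underside, z up. Over it the head's 54 mm wide sides span heights of 28-51 mm (9 deg) to 38-60 mm (20 deg): grip there across y. Top edge at most 80 mm high
- mat: Fixed black rubber non-slip mat, 164 (x) x 108 (y) x 3 mm, with four white L-shaped corner marks that leave 130 x 76 mm free between them. Origin: centre of its underside; the block's length belongs along the mat's x axis, either way round
- pad_face (a point): Centre of the top of the block's black scan pad, about over the block's origin. x runs up the slope along the head, y across it, z is the outward normal of the sloping face. The pad's opening is 76 (x) x 36 (y) mm inside a white bezel whose rim stands 2.5 mm above the unpressed pad
- scan_pad (a joint): How far the scan pad is pressed into the head, in m: 0 = up, 0.007 = down at its stop. Sprung along its normal: it gives from 1.5 N, about 5 N at 3 mm, 10 N at the stop
- probe: Loose handheld probe, 0.2 kg, 114 mm long, face down in the dock. Origin: centre of its flat face (lowest end), z up along the handle. Head 52 (x) x 20 (y) mm for the first 26 mm, then handle 46 (x) x 24 (y) mm, edges rounded, from 26 to 106 mm, then a rounded grey cap. Grip across the 24 mm, 65 to 90 mm from the face
- dock: Fixed white dock: foot 96 (x) x 76 (y) x 12 mm with a cup, outside 70 x 39 mm, rim 44 mm above the worktop. The probe stands in it on the foot's top (12 mm up) with about 3 mm play, its x along the dock's x, and comes out straight up. Origin: centre of the underside
- gel_bottle: Bystander: white gel bottle with an orange cap, 54 mm across, 204 mm high; origin under its centre
- vial_big: Bystander: glass vial with greenish contents, 50 mm across, 112 mm high; origin under its centre
- thermo: Bystander: white digital thermometer lying flat, 19 x 101 x 11 mm; origin under its centre, length along y
- syringe_a: Bystander: larger packed syringe at the left, 50 x 135 x 24 mm; origin under its centre, length along y
- syringe_b: Bystander: smaller packed syringe at the right, 44 x 120 x 24 mm; origin under its centre, length along y
Mind the look-alikes: they are no part of the job. Leave any green or pink look-alike of the probe alone.

How it is judged:
On the way, in this order (a step that is already met when the one before it is completed fails the run):
1. the test block stands on the mat inside the corner marks and has been let go, the probe still in its dock (x of test_block in the frame of mat between -0.014 and 0.014 m and y of test_block in the frame of mat between -0.014 and 0.014 m and angle between the x axis of test_block and the x axis of mat, either way round below 0.2 rad and height (world z) of test_block below 0.006 m and angle between test_block's own z axis and vertical below 0.03 rad and contact force between the fingers and test_block below 0.05 N and linear speed of test_block below 0.02 m/s and z of probe in the frame of dock below 0.02 m), for 0.2 s.
2. the probe has been lifted clear of its dock (height (world z) of probe above 0.05 m and contact force between the fingers and probe above 1 N and contact force between probe and dock below 0.05 N), for 0.1 s.
3. the probe is held flush on the pad (value of joint scan_pad between 0.0006 and 0.0063 m and angle between the z axis of probe and the z axis of pad_face, either way round below 0.06 rad and z of probe in the frame of pad_face between -0.003 and 0.002 m and contact force between the fingers and probe above 1 N), for 0.5 s.
At the end, for the whole second after the job is handed in: Block on the mat inside the marks (15 mm, 12 degrees), not touched by the robot; the probe still held, lengthwise in the bezel, its face flush on the pad (3.4 degrees, 2 mm) and pressing it down 0.6 to 6.3 mm with 1 to 20 N; all at rest (all of step 3 and x of test_block in the frame of mat between -0.015 and 0.015 m and y of test_block in the frame of mat between -0.015 and 0.015 m and angle between the x axis of test_block and the x axis of mat, either way round below 0.21 rad and height (world z) of test_block between 0.001 and 0.006 m and angle between test_block's own z axis and vertical below 0.03 rad and contact force between each of the arm, the fingers and test_block below 0.1 N and angle between the x axis of probe and the x axis of pad_face, either way round below 0.25 rad and x of probe in the frame of pad_face between -0.013 and 0.013 m and y of probe in the frame of pad_face between -0.009 and 0.009 m and contact force between probe and test_block between 1 and 20 N and contact force between probe and dock below 0.05 N and linear speed of each of probe, test_block below 0.02 m/s); the arm keeps its last pose, push and grip.
It fails at once if the probe pressed hard on the block (over 30 N) (contact force between probe and test_block above 30 N).
It fails at once if a bystander shifted by more than 40 mm (distance of any of vial_big, thermo, syringe_a, syringe_b from where it was at the start of the episode above 0.04 m).
It fails at once if the glass vial knocked over (angle between vial_big's own z axis and vertical above 0.5 rad).
It also fails if it takes over 67 s, if anything falls off the work surface, if the arm or the gripper's body presses on something with over 40 N, if the wrist force passes 120 N, or if a joint passes its speed limit or range.

### The arm

A 6-joint arm with a two-finger parallel gripper is mounted at the origin on a cart in front of the work surface, level with it; the furniture and walls round the work are solid. World frame = base frame: x ahead of the robot, y to its left, z up, the work surface at z = 0. Lengths are in m, angles in rad, forces in N, time in s.
With the tool pointing down it reaches from about 0.35 to 0.775 m from the base axis. Payload 5.5 kg.
Tool frame: the origin (TCP) lies between the finger pads; the fingertips stand 14 mm ahead of it and the grasp point (between the pads) lies 5 mm behind it; z points along the fingers, y is the line along which they close (so a half turn about z gives the same grasp; the last joint's range is limited). The gripper opens to 85 mm and grips with 20 to 120 N. Pads are 22 mm wide; open, the fingers measure 114 mm over their backs; the gripper's body (76 mm by 85 mm) begins 54 mm behind the grasp point. The pads swing forward as they close: fully open they stand 13 mm farther back than shut.
Start: joints at [1.155, 0.313, 0.046, 1.304, 0, 1.431], TCP at [0.157, 0.553, 0.245] pointing down, gripper open.
Joint ranges: [-2.76, 2.76], [-0.86, 1.69], [-1.03, 1.26], [-2.2, 2.34], [-1.47, 1.5], [-3.14, 3.14]. Speed limits (rad/s): [2.57, 2.57, 3.14, 3.14, 3.14, 3.14].

### API

Orientations are given as a rotation vector (axis times angle).
In Python, from bench import robot gives the robot as it stands. The module is installed in compiled form; this text tells all that it offers.
- The arm moves only by the tool servo_tool, never from a script. Its argument "increments" is a list of rows, each a list of 5 numbers: the shift along the tool's x, y, z in mm, then the turn about the tool's z in rad, then the closure, from -1 (fully open) to 1 (shut). In form: [[tx, ty, tz, spin, claw], ...]. A call has exactly 8 rows; each row shifts and turns the commanded pose from where the row before left it, along the tool's axes as they then stand; what a row does not reach is not made up. A row lasts 1/8 s, in which the tool goes at most 62.5 mm and 10.7 degrees, less where a joint would pass 70% of its speed; a pose out of reach is approached as far as the arm can. A call with a gripper value outside its range is refused whole. The fingers move at their own pace and stop on an object; "newtons" is the grip in N (left out, the last holds). Time passes only in rows, so rows that do not move let the fingers close, or fill a call up. It gives the time, the measured TCP pose, the force, the opening and the grip force at its end, in the units of the state.
- robot.sense(): the state, without advancing time (a new reading comes with each control period).
- robot.grab_frame(name): name is "side" or "top" or "wrist"; returns a dict with "img" (400x640x3 uint8, blue, green, red), "fx", "fy", "cx", "cy" (pixels), "k1" (the pictures are not rectified: a ray, as slopes to the right and down, at radius r is drawn at 1 + k1 r^2 times it, then the intrinsics apply), "rvec" (rotation vector, rad) and "tvec" (3), from world to camera coordinates, as OpenCV has them. Camera axes: x right, y down, z forward; pixel columns grow to the right and rows downward; lengths in m; the calibration is good to about 2 mm. A picture is of the moment at which its call begins. There is no depth.
- robot.sign_off(): hands the job in; it is judged then, once.
The state is a dict: "clock": time; "qpos": joint angles; "qvel": joint speeds; "tau": joint torques, N m; "ee_pos": TCP position; "eef_rot": TCP orientation; "ft_force": force on the tool from outside, world axes, zero at the start; "torque": the same for the moment, N m; "grip_width": finger opening in m; "grasp_force": force on a finger pad.
Only numpy, scipy, OpenCV 4.12 (cv2) and the standard library are available. Lean on these libraries where they do the work, as an engineer would, in place of code of your own. Each camera call takes 0.05 s, during which the arm holds its last target. There are 200 camera calls.

## Working session

There is one attempt and no reset: what is moved stays moved. The work goes in short steps, Python scripts to look and compute and a tool call to move; the robot and the scene stay as the last step left them, time stands still between calls to the robot, and variables do not carry over. Pictures are saved under pics/ and viewed, at most 10 in all, crops included, and the job is handed in when it is done.

Besides the shell and the picture viewer there is one more tool, called by a JSON object that holds its "method" and its "body". servo_tool: Moves the arm, as the interface text tells. Its arguments: {"type":"object","properties":{"increments":{"type":"array"},"newtons":{"type":"number"}},"required":["increments"]}

```bash
mkdir -p pics; cat > h.py <<'E'
import numpy as np, cv2, pickle
from scipy.spatial.transform import Rotation as R
from bench import robot
def grab(name,tag):
    f=robot.grab_frame(name); cv2.imwrite(f'pics/{tag}.png',f['img']); pickle.dump(f,open(f'pics/{tag}.pkl','wb')); return f
def load(tag): return pickle.load(open(f'pics/{tag}.pkl','rb'))
def ray(f,u,v):
    x,y=(u-f['cx'])/f['fx'],(v-f['cy'])/f['fy']
    s=1.0
    for _ in range(20): s=1/(1+f['k1']*((x*s)**2+(y*s)**2))
    Rm=R.from_rotvec(np.ravel(f['rvec'])).as_matrix(); t=np.ravel(f['tvec'])
    return -Rm.T@t, Rm.T@np.array([x*s,y*s,1])
def at(f,u,v,z):
    c,d=ray(f,u,v); return c+d*(z-c[2])/d[2]
def proj(f,P):
    Rm=R.from_rotvec(np.ravel(f['rvec'])).as_matrix(); c=(Rm@np.atleast_2d(P).T).T+np.ravel(f['tvec'])
    a=c[:,:2]/c[:,2:]; a=a*(1+f['k1']*(a**2).sum(1,keepdims=True))
    return a*[f['fx'],f['fy']]+[f['cx'],f['cy']]
def crop(tag,u0,v0,u1,v1,k,out):
    i=load(tag)['img'][v0:v1,u0:u1]; cv2.imwrite(f'pics/{out}.png',cv2.resize(i,None,fx=k,fy=k,interpolation=cv2.INTER_CUBIC))
E
python3 - <<'E'
from h import *
for n in ['top','side']:
    f=grab(n,n+'0'); c,_=ray(f,320,200); print(n,c,f['fx'],f['k1'])
s=robot.sense(); print(s['ee_pos'],s['eef_rot'],s['clock'],s['grip_width'])
E
```

```text
top [0.38638226 0.00186612 1.75014041] 482.91407131651204 -0.048437571722983706
side [ 0.02310521 -0.84446281  0.58874217] 380.46647937381687 -0.02603840702305842
[0.15642743 0.55287278 0.24447918] [-4.31829149e-01 -3.11132335e+00  2.48525545e-03] 0.1 0.08533389375917286
```

View pics/top0.png

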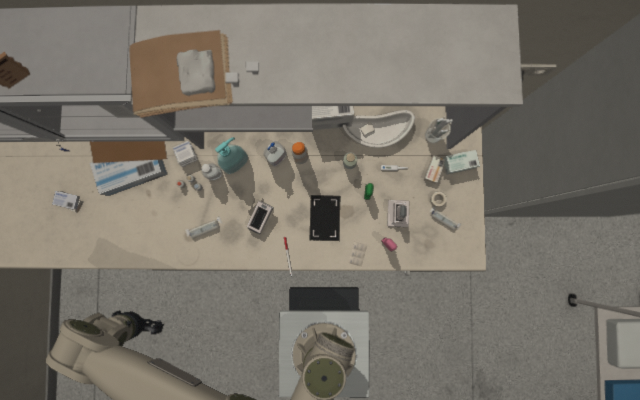

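View pics/side0.png

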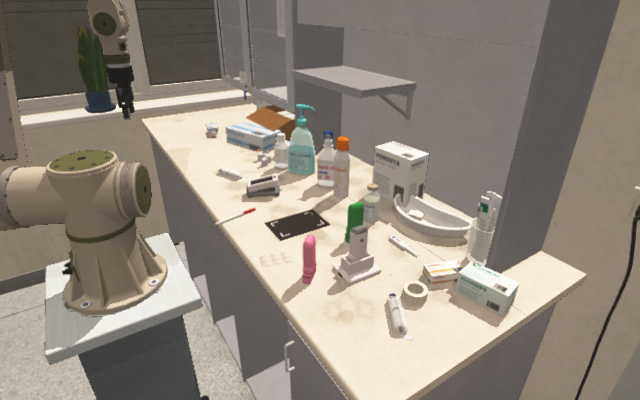

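The top view shows the test block at about (260,217), the mat at (325,218) and the dock with the probe at (399,213). The green (369,190) and pink (389,243) look-alikes are near the dock. The side view agrees. I'll enlarge both.

```bash
python3 - <<'E'
from h import *
a=load('top0')['img'][185:255,235:345]; b=load('top0')['img'][185:255,345:435]
a=cv2.resize(a,None,fx=7,fy=7,interpolation=2)[:, :770]; cv2.imwrite('pics/c1.png',a)
i=load('side0')['img']
s=cv2.resize(i[165:245,235:335],None,fx=7,fy=7,interpolation=2); s2=cv2.resize(i[215:295,325:395],None,fx=4,fy=4,interpolation=2)
b=cv2.resize(b,None,fx=4,fy=4,interpolation=2)
c=np.zeros((600,800,3),np.uint8); c[:280,:360]=b; c[:320,400:680]=s2; cv2.imwrite('pics/c2.png',c[:330])
f=load('top0')
for n,u,v,z in [('block',260,217,.05),('mat',325,218,.003),('dock',399,213,.044)]: print(n,at(f,u,v,z).round(3))
E
```

```text
block [0.484 0.228 0.05 ]
mat [ 0.483 -0.002  0.003]
dock [ 0.499 -0.264  0.044]
```

View pics/c1.png

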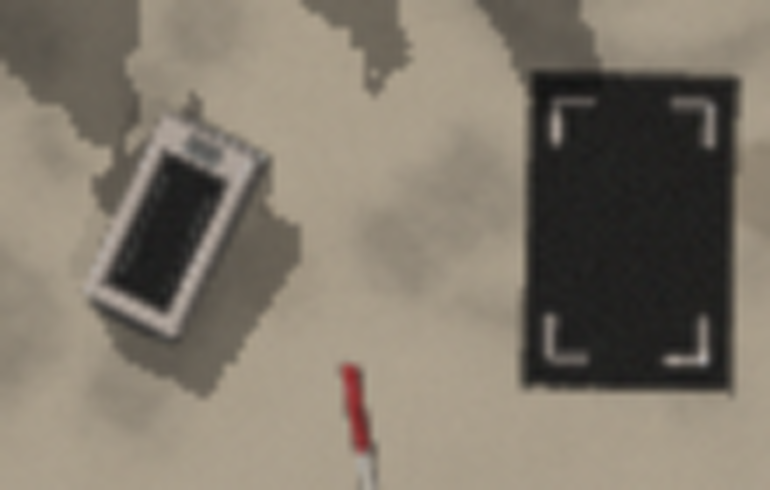

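View pics/c2.png

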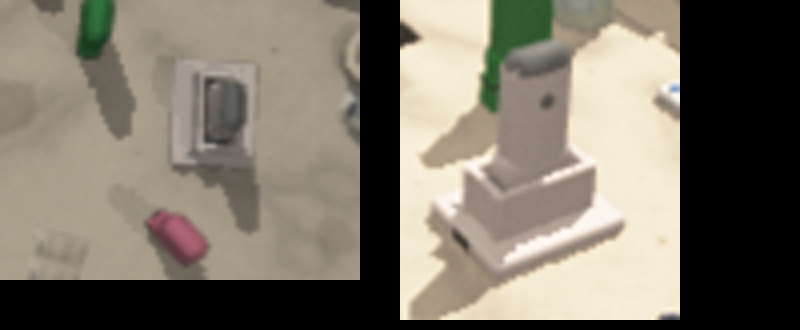

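```bash
python3 - <<'E'
from h import *
f=load('top0'); P=lambda u,v,z:at(f,235+u/7,185+v/7,z)
m=[P(*p,.003) for p in [(530,72),(738,78),(732,393),(522,387)]]
print('mat',np.mean(m,0).round(4)); ax=(m[0]+m[1]-m[2]-m[3])[:2]/2; ay=(m[0]+m[3]-m[1]-m[2])[:2]/2
print(np.linalg.norm(ax),np.linalg.norm(ay),np.degrees(np.arctan2(ax[1],ax[0])),np.degrees(np.arctan2(-ay[0],ay[1])))
for zs in [(.07,.07,.04,.04),(.04,.04,.07,.07)]:
    b=[P(*p,z) for p,z in zip([(165,113),(270,158),(180,338),(90,293)],zs)]
    ax=(b[0]+b[1]-b[2]-b[3])[:2]/2
    print('blk',np.mean(b,0).round(4),np.linalg.norm(ax),np.degrees(np.arctan2(ax[1],ax[0])),np.linalg.norm(b[0]-b[1]),np.linalg.norm(b[2]-b[3]))
Q=lambda u,v,z:at(f,345+u/4,185+v/4,z)
d=[Q(*p,.012) for p in [(173,60),(257,63),(254,166),(172,165)]]; ax=(d[0]+d[1]-d[2]-d[3])[:2]/2
print('dock',np.mean(d,0).round(4),np.linalg.norm(ax),np.degrees(np.arctan2(ax[1],ax[0])))
s=robot.sense(); print(R.from_rotvec(s['eef_rot']).as_matrix().round(3))
E
```

```text
mat [ 0.4829 -0.0023  0.003 ]
0.16301646838882716 0.10810255517908424 -1.185527829619525 -1.5155882664830105
blk [0.4823 0.2264 0.055 ] 0.09940192789309199 -26.425709873958553 0.05748296750116914 0.05131102143011701
blk [0.4831 0.226  0.055 ] 0.09929581330464615 -21.441220003492074 0.058509363282099214 0.050410901979882
dock [ 0.5001 -0.2668  0.012 ] 0.09384499177205645 -1.8840131405349874
[[-0.962  0.272 -0.001]
 [ 0.272  0.962 -0.002]
 [ 0.    -0.002 -1.   ]]
```

{"method": "servo_tool", "body": {"increments": [[-40, -23, 0, 0, -1], [-58, -32, 0, 0, -1], [-58, -32, 0, 0, -1], [-58, -32, 0, 0, -1], [-58, -32, 0, 0, -1], [-58, -32, 0, 0, -1], [-52, -30, 0, 0, -1], [-20, -12, 0, 0.15, -1]], "newtons": 60}}

```text
clock: 1.1
ee_pos: [0.4707, 0.2379, 0.2447]
eef_rot: [-0.675, -3.068, 0.001]
ft_force: [0.6, 0.5, -0.5]
grip_width: 0.0854
grasp_force: 0.0
```

```bash
python3 - <<'E'
from h import *
f=grab('wrist','w1'); s=robot.sense(); print(s['ee_pos'],R.from_rotvec(s['eef_rot']).as_matrix().round(3).tolist(),s['clock'], s['ft_force']); print(ray(f,320,200))
E
```

```text
[0.47188355 0.23692842 0.24460281] [[-0.905, 0.426, 0.001], [0.426, 0.905, -0.001], [-0.001, -0.001, -1.0]] 1.15 [ 1.96800107 -0.30815393  0.18600073]
(array([0.40220354, 0.27046556, 0.37290693]), array([ 0.25361706, -0.12297427, -0.95957606]))
```

View pics/w1.png

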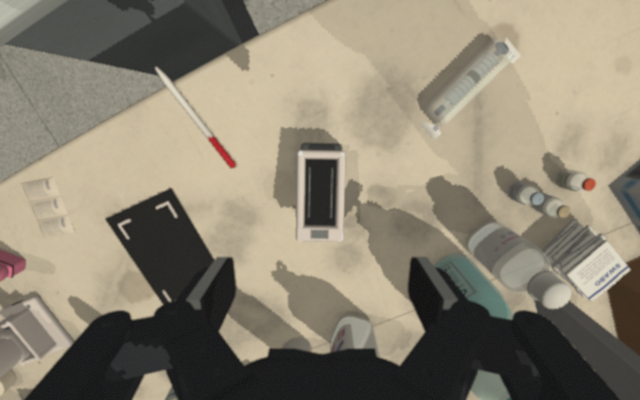

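The wrist view shows the block at about (321,195), roughly aligned with the tool. The dark hinge strip is at (320,147), at the robot end. I'll enlarge it to measure.

```bash
python3 - <<'E'
from h import *
crop('w1',265,130,375,250,5,'c3')
E
```

```text
(no output)
```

View pics/c3.png

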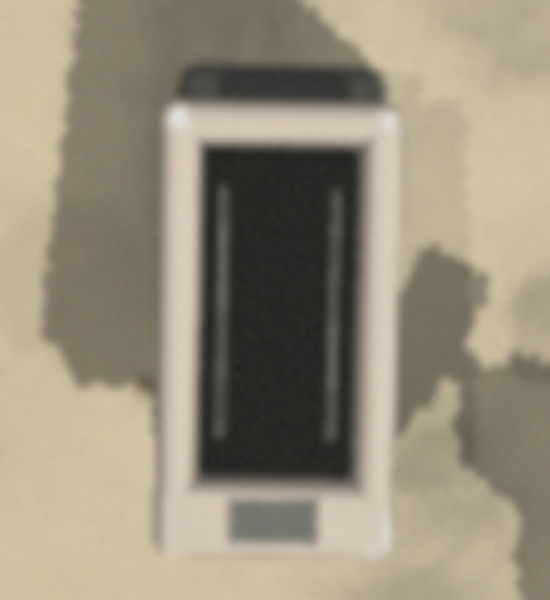

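```bash
python3 - <<'E'
from h import *
from scipy.optimize import least_squares
f=load('w1'); t=load('top0')
C=lambda a:np.array(a)/5+[265,130]
out=C([(165,103),(398,105),(392,553),(157,550)]); inn=C([(203,145),(364,145),(357,482),(195,482)])
top=np.array([(165,113),(270,158),(180,338),(90,293)])/7+[235,185]
def pts(p,ss,w):
    x,y,yaw,th,s0,dh=p; h=.0505+(th-np.radians(9))*.0095/np.radians(11)+dh
    c,s=np.cos(yaw),np.sin(yaw); o=[]
    for a,b in zip(ss,w):
        X=a*np.cos(th); o.append((x+c*X-s*b,y+s*X+c*b,h+a*np.sin(th)))
    return np.array(o)
def res(p):
    s0=p[4]
    # wrist: image top = hinge (-x), image left = -y (tool y to right)
    o=pts(p,[s0-.051,s0-.051,s0+.051,s0+.051],[-.027,.027,.027,-.027]); i=pts(p,[-.038,-.038,.038,.038],[-.018,.018,.018,-.018])
    tt=o[[2,3,0,1]]
    return np.r_[(proj(f,o)-out).ravel(),(proj(f,i)-inn).ravel(),(proj(t,tt)-top).ravel()*.7,(p[5])/.002, p[4]/.005]
r=least_squares(res,[.482,.226,-.43,.25,.004,0],x_scale=[.01,.01,.1,.1,.01,.01])
print(r.x.round(4),np.degrees(r.x[2:4]),r.cost); print(r.fun.round(1)); print(np.degrees(np.sqrt(np.diag(np.linalg.inv(r.jac.T@r.jac)))[3]))
s=robot.sense(); print(s['ee_pos'],np.degrees(np.arctan2(.426,-.905)))
E
```

```text
[ 0.4812  0.2329 -0.4491  0.1392  0.0037 -0.001 ] [-25.73287812   7.97358941] 4.632206708142662
[-1.2 -0.3  1.3  0.1 -0.1  0.1  0.2  0.  -0.7 -0.1 -0.3  0.5 -0.5  0.1
  0.5 -0.4 -0.2 -0.5 -1.1 -0.3 -0.7 -0.2 -1.2 -0.3 -0.5  0.7]
1.9778681898523098
[0.47188355 0.23692842 0.24460281] 154.79277878848472
```

{"method": "servo_tool", "body": {"increments": [[-10, 0, 20, 0.01, -1], [0, 0, 45, 0, -1], [0, 0, 50, 0, -1], [0, 0, 45, 0, -1], [0, 0, 30, 0, -1], [0, 0, 18, 0, -1], [0, 0, 0, 0, -1], [0, 0, 0, 0, 1]], "newtons": 50}}

```text
clock: 2.15
ee_pos: [0.4782, 0.2368, 0.0379]
eef_rot: [0.678, 3.067, 0.001]
ft_force: [0.8, 0.2, 0.5]
grip_width: 0.0702
grasp_force: 0.0
```

{"method": "servo_tool", "body": {"increments": [[0, 0, 0, 0, 1], [0, 0, 0, 0, 1], [0, 0, 0, 0, 1], [0, 0, 0, 0, 1], [0, 0, -10, 0, 1], [0, 0, -20, 0, 1], [0, 0, -20, 0, 1], [0, 0, 0, 0, 1]]}}

```text
clock: 3.15
ee_pos: [0.4791, 0.237, 0.0888]
eef_rot: [0.678, 3.065, 0.003]
ft_force: [0.7, 0.3, -7.3]
grip_width: 0.0532
grasp_force: 55.4
```

```bash
python3 - <<'E'
from h import *
f=grab('wrist','w2'); s=robot.sense(); print(s['ee_pos'],R.from_rotvec(s['eef_rot']).as_matrix().round(3).tolist(),s['clock'], s['ft_force'],s['grip_width'],s['grasp_force'])
crop('w2',120,80,520,400,2,'w2c')
E
```

```text
[0.4782847  0.23670309 0.0876974 ] [[-0.907, 0.422, 0.001], [0.422, 0.907, 0.001], [-0.001, 0.001, -1.0]] 3.2 [ 0.21921485 -0.27601031 -7.77580386] 0.052993545198720446 55.38765907287598
```

View pics/w2.png

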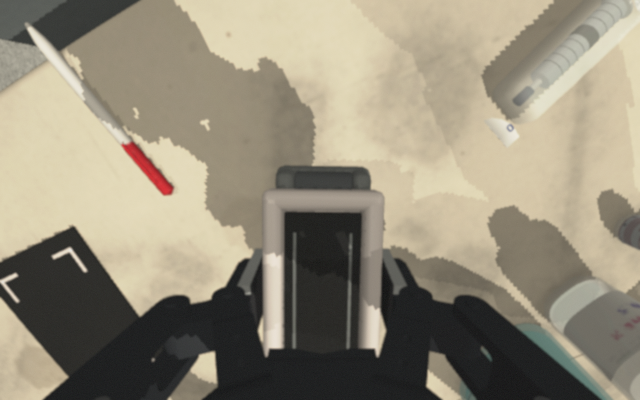

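{"method": "servo_tool", "body": {"increments": [[-10, -22, 0, 0, 1], [-20, -43, 0, 0, 1], [-21, -44, 0, 0, 1], [-20, -43, 0, 0, 1], [-20, -43, 0, 0, 1], [-10, -22, 0, -0.132, 1], [0, 0, 0, -0.14, 1], [0, 0, 0, -0.14, 1]]}}

```text
clock: 4.2
ee_pos: [0.4768, -0.0034, 0.0861]
eef_rot: [-0.032, -3.139, -0.001]
ft_force: [-0.4, -0.0, -7.4]
grip_width: 0.0532
grasp_force: 55.9
```

```bash
python3 - <<'E'
from h import *
f=load('w2')
print('hinge rim mid',at(f,323.5,212,.0945), 'expected from O', np.array([.4825,.2350])-.0375*np.array([.907,-.422]))
f=grab('wrist','w3'); s=robot.sense(); print(s['ee_pos'],R.from_rotvec(s['eef_rot']).as_matrix().round(3).tolist(),s['clock'], s['ft_force'],s['grip_width'])
E
```

```text
hinge rim mid [0.44847176 0.2530578  0.0945    ] expected from O [0.4484875 0.250825 ]
[ 0.47685139 -0.00311839  0.08605001] [[-1.0, 0.016, -0.002], [0.016, 1.0, 0.001], [0.002, 0.001, -1.0]] 4.25 [ 0.27359833  0.45442731 -7.17833983] 0.05323672924378266
```

View pics/w3.png

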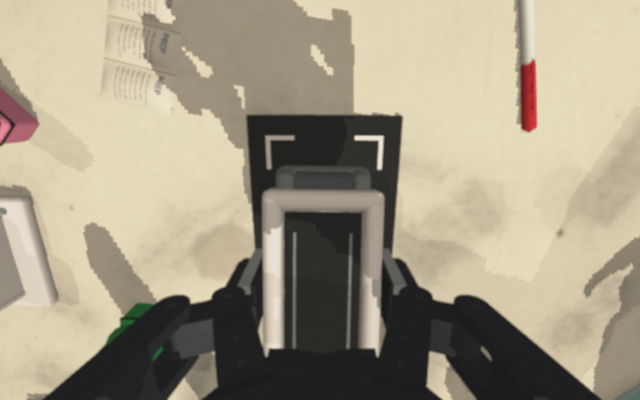

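Held over the mat, block and mat look aligned. The near mat corners are at (247,115) and (402,116), and the mark corners at (265,137) and (383,137).

```bash
python3 - <<'E'
from h import *
f=load('w3')
a,b=at(f,247,115,.003),at(f,402,116,.003); c,d=at(f,265,137,.003),at(f,383,137,.003)
print(a,b,(a+b)/2,np.linalg.norm(a-b)); print((c+d)/2,np.linalg.norm(c-d)); print('rim',at(f,323.5,212,.093))
E
```

```text
[ 0.40179736 -0.05166155  0.003     ] [0.40457294 0.05410955 0.003     ] [0.40318515 0.001224   0.003     ] 0.10580750514953849
[0.41765411 0.00058483 0.003     ] 0.08201105727338515
rim [ 0.44235689 -0.00092275  0.093     ]
```

{"method": "servo_tool", "body": {"increments": [[-3.5, 1, 15, 0.008, 1], [0, 0, 15, 0, 1], [0, 0, 8, 0, 1], [0, 0, 4, 0, 1], [0, 0, 1.5, 0, 1], [0, 0, 1, 0, 1], [0, 0, 0, 0, 1], [0, 0, 0, 0, 1]]}}

```text
clock: 5.25
ee_pos: [0.4817, -0.0021, 0.0431]
eef_rot: [0.05, 3.14, 0.0]
ft_force: [0.2, 0.6, -7.2]
grip_width: 0.0532
grasp_force: 55.7
```

{"method": "servo_tool", "body": {"increments": [[0, 0, 1.5, 0, 1], [0, 0, 1, 0, 1], [0, 0, 1, 0, 1], [0, 0, 0, 0, 1], [0, 0, 0, 0, 1], [0, 0, 0, 0, 1], [0, 0, 0, 0, 1], [0, 0, 0, 0, 1]]}}

```text
clock: 6.25
ee_pos: [0.4818, -0.0021, 0.0416]
eef_rot: [0.05, 3.139, -0.001]
ft_force: [-6.7, 0.8, 15.3]
grip_width: 0.0528
grasp_force: 58.6
```

{"method": "servo_tool", "body": {"increments": [[0, 0, -1, 0, 1], [0, 0, 0, 0, 1], [0, 0, 0, 0, -1], [0, 0, 0, 0, -1], [0, 0, 0, 0, -1], [0, 0, 0, 0, -1], [0, 0, -20, 0, -1], [0, 0, -50, 0, -1]]}}

```text
clock: 7.25
ee_pos: [0.4793, -0.0018, 0.1089]
eef_rot: [-0.05, -3.136, -0.002]
ft_force: [0.3, 0.5, 0.4]
grip_width: 0.0853
grasp_force: 0.0
```

{"method": "servo_tool", "body": {"increments": [[0, 0, -50, 0, -1], [0, 0, -40, 0, -1], [20, -40, -40, 0, -1], [0, -50, 0, 0, -1], [0, -50, 0, 0, -1], [0, -40, 0, 0, -1], [0, -20, 0, 0, -1], [0, 0, 0, 0, -1]]}}

```text
clock: 8.25
ee_pos: [0.455, -0.2021, 0.2399]
eef_rot: [-0.053, -3.141, -0.001]
ft_force: [-0.4, 0.2, -0.1]
grip_width: 0.0856
grasp_force: 0.0
```

```bash
python3 - <<'E'
from h import *
f=grab('wrist','w4'); t=grab('top','top1'); sd=grab('side','side1'); s=robot.sense(); print(s['ee_pos'],R.from_rotvec(s['eef_rot']).as_matrix().round(3).tolist(),s['clock'])
o=np.zeros((600,800,3),np.uint8); o[:400,:640]=f['img']
o[400:600,0:400]=cv2.resize(t['img'][190:245,295:405],(400,200),interpolation=2)
o[400:600,400:800]=cv2.resize(sd['img'][185:285,235:435],(400,200),interpolation=2)
cv2.imwrite('pics/m1.png',o)
E
```

```text
[ 0.45498951 -0.20022889  0.2401466 ] [[-1.0, 0.031, -0.0], [0.031, 1.0, 0.001], [0.0, 0.001, -1.0]] 8.4
```

View pics/m1.png

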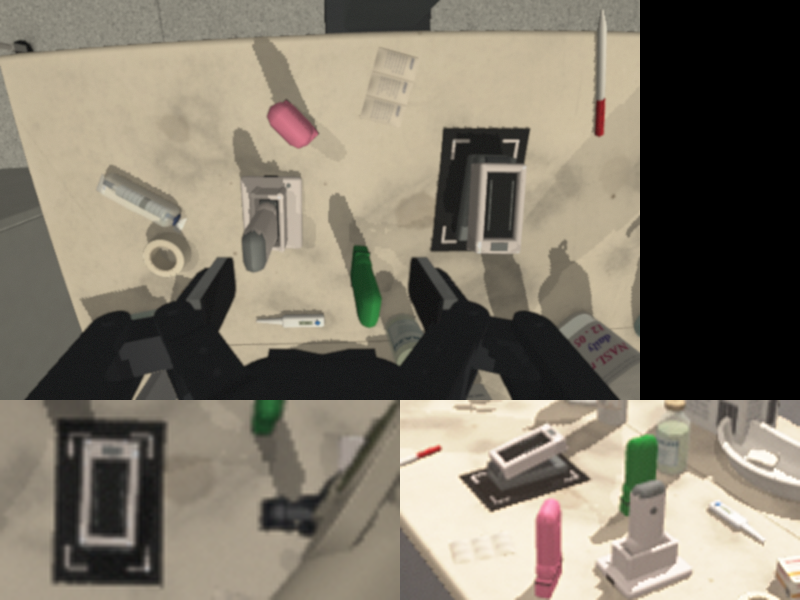

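The block stands in the marks, released. The wrist view shows it at (498,205), the dock at (272,212) and the probe cap at (257,252). I'll refine the block pose and slope by fitting the bezel model to all three views, and the probe the same way.

```bash
cat > fit.py <<'E'
from h import *
from scipy.optimize import minimize
def scale(f,k=5):
    g=cv2.cvtColor(f['img'],cv2.COLOR_BGR2GRAY); return cv2.resize(g,None,fx=k,fy=k,interpolation=cv2.INTER_CUBIC).astype(float)
def face(p,a,b):
    x,y,yaw,th,dh=p; h=.0535+(th-np.radians(9))*.0095/np.radians(11)+dh
    X=a*np.cos(th); c,s=np.cos(yaw),np.sin(yaw)
    return np.c_[x+c*X-s*b,y+s*X+c*b,h+a*np.sin(th)]
def ringpts(hx,hy,n=40):
    t=np.linspace(-1,1,n); o=np.ones(n)
    return np.r_[np.c_[t*hx,o*hy],np.c_[t*hx,-o*hy],np.c_[o*hx,t*hy],np.c_[-o*hx,t*hy]]
R1=[ringpts(.038+d,.018+d) for d in (.0015,.003,.0045)]; R0=[ringpts(.038-d,.018-d) for d in (.003,.0045,.006)]
def samp(g,f,p,r,k=5):
    uv=(proj(f,face(p,r[:,0],r[:,1]))+.5)*k-.5
    return cv2.remap(g.astype(np.float32),uv[:,:1].astype(np.float32),uv[:,1:].astype(np.float32),1).ravel()
def fitblock(fs,x0):
    gs=[scale(f) for f in fs]
    def cost(q):
        p=np.array(x0)+np.array(q)*[.004,.004,.03,.06,.002]
        return -sum(np.mean([samp(g,f,p,r).clip(0,170).mean() for r in R1])-np.mean([samp(g,f,p,r).mean() for r in R0]) for g,f in zip(gs,fs))+1.5*q[4]**2
    best=None
    for th in (-1,0,1,2,3):
        r=minimize(cost,[0,0,0,th,0],method='Nelder-Mead',options=dict(maxiter=900,initial_simplex=np.r_[[[0,0,0,th,0]],np.eye(5)+[0,0,0,th,0]]))
        print(th,r.fun.round(1),(np.array(x0)+r.x*[.004,.004,.03,.06,.002]).round(4))
        if best is None or r.fun<best.fun: best=r
    return np.array(x0)+best.x*[.004,.004,.03,.06,.002]
E
python3 - <<'E'
from fit import *
fs=[load(t) for t in ('w4','top1','side1')]
p=fitblock(fs,[.485,-.002,-.025,.2,-.003]); print(np.degrees(p[2:4]))
fitblock(fs[2:]+fs[:1],[.485,-.002,-.025,.2,-.003])
E
```

```text
-1 -302.9 [ 4.853e-01 -3.000e-04 -5.350e-02  2.033e-01 -1.600e-03]
0 -302.9 [ 4.853e-01 -3.000e-04 -5.470e-02  2.051e-01 -1.700e-03]
1 -302.9 [ 4.853e-01 -3.000e-04 -5.420e-02  2.043e-01 -1.700e-03]
2 -302.9 [ 4.854e-01 -3.000e-04 -5.600e-02  2.048e-01 -1.700e-03]
3 -302.9 [ 4.853e-01 -3.000e-04 -5.460e-02  2.044e-01 -1.700e-03]
[-3.13515601 11.75332474]
-1 -200.3 [ 0.4847 -0.0013 -0.0553  0.2132 -0.0013]
0 -200.2 [ 0.4848 -0.0012 -0.0496  0.2081 -0.0012]
1 -200.4 [ 0.4847 -0.0012 -0.0619  0.215  -0.0014]
2 -200.3 [ 0.4846 -0.0013 -0.0612  0.2154 -0.0014]
3 -200.4 [ 0.4846 -0.0013 -0.0595  0.2157 -0.0014]
```

```bash
python3 - <<'E'
from h import *
f=load('w4'); t=load('top0'); sd=load('side0')
print('cap wrist',at(f,256,252,.12), 'cap top0',at(t,345+232/4,185+108/4,.12))
print('cup rim top0', at(t,345+221/4,185+111/4,.044))
# side view: c2 right part scale 4, offset (325,215), cap centre (537,58)->
c,d=ray(sd,325+(537-400)/4,215+58/4); z=.120; print('cap side',c+d*(z-c[2])/d[2])
print('proj probe axis w4',proj(f,[[.5,-.267,.04],[.5,-.267,.12]]).round(), 'side',proj(sd,[[.5,-.267,.012],[.5,-.267,.12]]).round(1))
E
```

```text
cap wrist [ 0.49996068 -0.26276961  0.12      ] cap top0 [ 0.49755828 -0.26534793  0.12      ]
cup rim top0 [ 0.50006964 -0.26803621  0.044     ]
cap side [ 0.50018287 -0.26917844  0.12      ]
proj probe axis w4 [[267. 222.]
 [251. 252.]] side [[356.3 266.8]
 [358.6 229.1]]
```

{"method": "servo_tool", "body": {"increments": [[-24, -32, 0, 0, -1], [-23, -32, 0, 0, -1], [0, 0, 20, 0, -1], [0, 0, 40, 0, -1], [0, 0, 45, 0, -1], [0, 0, 35, 0, -1], [0, 0, 12, 0, -1], [0, 0, 0, 0, -1]]}}

```text
clock: 9.4
ee_pos: [0.5, -0.2658, 0.0882]
eef_rot: [-0.048, -3.14, -0.001]
ft_force: [0.4, -0.7, 0.2]
grip_width: 0.0853
grasp_force: 0.0
```

{"method": "servo_tool", "body": {"increments": [[0, 0, 0, 0, 0.2], [0, 0, 0, 0, 0.4], [0, 0, 0, 0, 1], [0, 0, 0, 0, 1], [0, 0, 0, 0, 1], [0, 0, 0, 0, 1], [0, 0, 0, 0, 1], [0, 0, 0, 0, 1]], "newtons": 25}}

```text
clock: 10.4
ee_pos: [0.5005, -0.2672, 0.0891]
eef_rot: [0.05, 3.14, -0.001]
ft_force: [0.5, 0.2, 6.0]
grip_width: 0.0236
grasp_force: 26.3
```

{"method": "servo_tool", "body": {"increments": [[0, 0, -15, 0, 1], [0, 0, -25, 0, 1], [0, 0, -25, 0, 1], [0, 0, -10, 0, 1], [0, 0, 0, 0, 1], [0, 0, 0, 0, 1], [-35, -1, 0, 0, 1], [-38, -1, 0, 0, 1]]}}

```text
clock: 11.4
ee_pos: [0.5729, -0.2709, 0.1621]
eef_rot: [-0.051, -3.139, -0.002]
ft_force: [0.2, -0.3, -1.5]
grip_width: 0.0236
grasp_force: 24.8
```

{"method": "servo_tool", "body": {"increments": [[0, 0, 0, 0, 1], [0, 0, 25, 0, 1], [0, 0, 25, 0, 1], [0, 0, 12, 0, 1], [0, 0, 0, 0, 1], [3, 0, 0, 0, 1], [3, 0, 0, 0, 1], [0, 0, 0, 0, 1]], "newtons": 20}}

```text
clock: 12.4
ee_pos: [0.5669, -0.2711, 0.1021]
eef_rot: [0.05, 3.14, -0.001]
ft_force: [0.0, -0.7, -2.1]
grip_width: 0.0235
grasp_force: 24.4
```

```bash
python3 - <<'E'
from h import *
s=robot.sense(); print(s['ee_pos'],R.from_rotvec(s['eef_rot']).as_matrix().round(3).tolist(),s['clock'],s['ft_force'],s['torque'])
E
```

```text
[ 0.56693765 -0.27112767  0.10211331] [[-0.999, 0.032, 0.001], [0.032, 0.999, -0.0], [-0.001, -0.0, -1.0]] 12.4 [ 0.01687408 -0.71061489 -2.05089033] [ 0.0217765  -0.02371702  0.01037662]
```

{"method": "servo_tool", "body": {"increments": [[2, 0, 0, 0, 1], [2, 0, 0, 0, 1], [2, 0, 0, 0, 1], [2, 0, 0, 0, 1], [2, 0, 0, 0, 1], [0, 0, 0, 0, 1], [0, 0, 0, 0, 1], [0, 0, 0, 0, 1]]}}

```text
clock: 13.4
ee_pos: [0.5583, -0.2707, 0.1022]
eef_rot: [0.049, 3.138, -0.0]
ft_force: [5.6, 2.1, 0.8]
grip_width: 0.0234
grasp_force: 24.1
```

{"method": "servo_tool", "body": {"increments": [[2, 0, 0, 0, 1], [2, 0, 0, 0, 1], [2, 0, 0, 0, 1], [2, 0, 0, 0, 1], [0, 0, 0, 0, 1], [0, 0, 0, 0, 1], [0, 0, 0, 0, 1], [0, 0, 0, 0, 1]]}}

```text
clock: 14.4
ee_pos: [0.5506, -0.2711, 0.1026]
eef_rot: [0.049, 3.137, -0.003]
ft_force: [4.7, 0.7, 2.2]
grip_width: 0.0238
grasp_force: 24.4
```

```bash
python3 - <<'E'
from h import *
f=grab('side','side2'); s=robot.sense(); print(s['ee_pos'],s['ft_force'],s['torque'],proj(f,s['ee_pos']).round())
grab('wrist','w5')
E
```

```text
[ 0.55065492 -0.27106631  0.10262484] [5.48978432 0.68394546 3.06034253] [ 0.13707971 -1.22485516  0.00841325] [[376. 230.]]
```

{"method": "servo_tool", "body": {"increments": [[1.5, 0, 0, 0, 1], [1.5, 0, 0, 0, 1], [0, 0, 0, 0, 1], [0, 0, 0, 0, 1], [-8, 0, 0, 0, 1], [-8, 0, -20, 0, 1], [0, 0, -40, 0, 1], [0, 0, -40, 0, 1]]}}

```text
clock: 15.5
ee_pos: [0.5606, -0.2702, 0.2007]
eef_rot: [-0.05, -3.136, -0.003]
ft_force: [0.2, -0.8, -1.3]
grip_width: 0.0239
grasp_force: 23.8
```

{"method": "servo_tool", "body": {"increments": [[40, 30, 0, 0, 1], [25, 50, 0, 0, 1], [15, 50, 0, 0, 1], [10, 50, 0, 0, 1], [7, 45, 0, 0, 1], [0, 27, 0, 0, 1], [0, 13, 0, 0, 1], [0, 0, 0, 0, 1]]}}

```text
clock: 16.5
ee_pos: [0.473, -0.0026, 0.2009]
eef_rot: [-0.048, -3.14, 0.001]
ft_force: [1.1, -0.3, -1.3]
grip_width: 0.0239
grasp_force: 23.9
```

```bash
python3 - <<'E'
from h import *
f=grab('side','side3'); w=grab('wrist','w6'); s=robot.sense(); print(s['ee_pos'],R.from_rotvec(s['eef_rot']).as_matrix().round(3).tolist(),s['ft_force'],s['torque'],s['clock']); p=proj(f,s['ee_pos'])[0].round().astype(int); print(p)
u,v=p; u0,v0=u-50,v-30
i=cv2.resize(f['img'][v0:v0+100,u0:u0+100],None,fx=6,fy=6,interpolation=2); print(u0,v0); cv2.imwrite('pics/s3.png',i)
E
```

```text
[ 0.47340241 -0.00358663  0.20099156] [[-0.999, 0.032, -0.001], [0.032, 0.999, -0.001], [0.001, -0.001, -1.0]] [-0.1104942  -0.14443274 -2.26785189] [-0.01138285  0.00732859 -0.06450347] 16.6
[292 162]
242 132
```

View pics/s3.png

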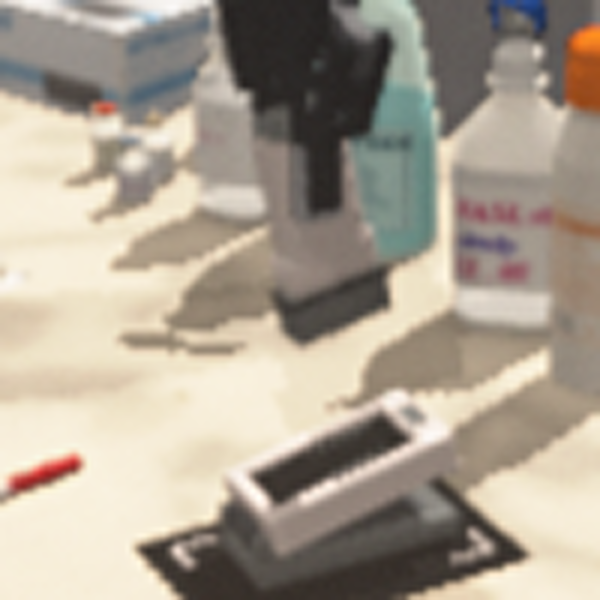

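```bash
python3 - <<'E'
from h import *
f=load('side3')
def onplane(u,v,y0,yaw=-.033):
    c,d=ray(f,242+u/6,132+v/6); n=np.array([-np.sin(yaw),np.cos(yaw),0]); P0=np.array([.48,y0,0])
    return c+d*(n@(P0-c))/(n@d)
def seg(n,a,b,y):
    A,B=onplane(*a,y),onplane(*b,y); v=B-A; print(n,A.round(4),B.round(4),'len',np.linalg.norm(v).round(4),'ang',np.degrees(np.arctan2(v[2],np.hypot(v[0],v[1]))).round(2))
seg('face edge',(300,343),(390,303),-.0136)
seg('head top edge',(278,292),(385,265),-.0136)
seg('head left edge',(300,343),(278,297),-.0136)
seg('block near edge',(272,517),(455,435),-.028)
seg('opening near edge',(265,500),(412,437),-.019)
seg('opening far edge',(245,468),(383,413),.017)
from fit import fitblock
p=fitblock([load('side3'),load('side1'),load('w4'),load('top1')],[.485,-.002,-.035,.2,-.0015])
E
```

```text
face edge [ 0.4652 -0.0131  0.1252] [ 0.5124 -0.0147  0.1343] len 0.0481 ang 10.92
head top edge [ 0.455  -0.0128  0.1534] [ 0.51   -0.0146  0.1543] len 0.0551 ang 0.94
head left edge [ 0.4652 -0.0131  0.1252] [ 0.4549 -0.0128  0.1509] len 0.0277 ang 68.14
block near edge [ 0.4404 -0.0267  0.0472] [ 0.5389 -0.0299  0.0637] len 0.0998 ang 9.5
opening near edge [ 0.4417 -0.0177  0.0515] [ 0.5205 -0.0203  0.0635] len 0.0797 ang 8.6
opening far edge [0.4498 0.018  0.0492] [0.5255 0.0155 0.0589] len 0.0764 ang 7.32
-1 -394.2 [ 4.853e-01 -4.000e-04 -5.340e-02  2.000e-01 -1.100e-03]
0 -394.1 [ 4.853e-01 -3.000e-04 -4.460e-02  1.967e-01 -9.000e-04]
1 -394.1 [ 4.852e-01 -3.000e-04 -4.510e-02  1.942e-01 -9.000e-04]
2 -394.2 [ 4.853e-01 -3.000e-04 -4.870e-02  1.994e-01 -1.100e-03]
3 -394.2 [ 4.853e-01 -3.000e-04 -4.980e-02  1.997e-01 -1.100e-03]
```

{"method": "servo_tool", "body": {"increments": [[4.5, 2, 10, 0, 1], [0, 0, 20, 0, 1], [0, 0, 20, 0, 1], [0, 0, 12, 0, 1], [0, 0, 5, 0, 1], [0, 0, 2, 0, 1], [0, 0, 0, 0, 1], [0, 0, 0, 0, 1]]}}

```text
clock: 17.6
ee_pos: [0.4694, -0.0007, 0.1328]
eef_rot: [0.05, 3.14, -0.0]
ft_force: [-0.0, -0.4, -1.6]
grip_width: 0.0239
grasp_force: 23.9
```

```bash
cat > st.py <<'E'
from h import *
s=robot.sense(); print(s['clock'],s['ee_pos'].round(4),s['ft_force'].round(2),s['torque'].round(3),s['grasp_force'])
E
python3 st.py
```

```text
17.6 [ 0.4694 -0.0007  0.1328] [-0.02 -0.36 -1.61] [-0.009  0.032 -0.031] 23.889099955558777
```

Now I'll step down slowly with force checks.

{"method": "servo_tool", "body": {"increments": [[0, 0, 1, 0, 1], [0, 0, 1, 0, 1], [0, 0, 1, 0, 1], [0, 0, 1, 0, 1], [0, 0, 1, 0, 1], [0, 0, 0, 0, 1], [0, 0, 0, 0, 1], [0, 0, 0, 0, 1]]}}

```text
clock: 18.6
ee_pos: [0.4693, -0.0007, 0.1275]
eef_rot: [0.05, 3.14, 0.0]
ft_force: [0.1, 0.1, 2.1]
grip_width: 0.0239
grasp_force: 24.3
```

```bash
python3 st.py
```

```text
18.6 [ 0.4693 -0.0007  0.1275] [0.12 0.06 2.08] [ 0.111 -0.213 -0.01 ] 24.343799650669098
```

{"method": "servo_tool", "body": {"increments": [[0, 0, 0.7, 0, 1], [0, 0, 0.7, 0, 1], [0, 0, 0.6, 0, 1], [0, 0, 0, 0, 1], [0, 0, 0, 0, 1], [0, 0, 0, 0, 1], [0, 0, 0, 0, 1], [0, 0, 0, 0, 1]]}}

```text
clock: 19.6
ee_pos: [0.469, -0.0007, 0.1253]
eef_rot: [0.05, 3.141, 0.0]
ft_force: [1.1, 1.1, 4.5]
grip_width: 0.0241
grasp_force: 24.7
```

```bash
python3 - <<'E'
from h import *
F=[];T=[]
for i in range(6):
    f=grab('side','side4'); s=robot.sense(); F.append(s['ft_force']);T.append(s['torque'])
print(s['clock'],s['ee_pos'],np.mean(F,0),np.mean(T,0),np.std(F,0),np.std(T,0),s['grasp_force'])
grab('top','top4');grab('wrist','w7')
E
```

```text
19.9 [ 0.46894762 -0.00069439  0.12526914] [1.426605   0.30040195 3.99395402] [ 0.0605027  -0.52783887  0.01641969] [0.61378727 0.21228819 0.36284352] [0.02171175 0.01814913 0.04252562] 24.707428514957428
```

{"method": "servo_tool", "body": {"increments": [[0, 0, 0.6, 0, 1], [0, 0, 0.6, 0, 1], [1, 0, 0.2, 0, 1], [1, 0, 0.2, 0, 1], [1, 0, 0.2, 0, 1], [1, 0, 0.2, 0, 1], [0, 0, 0, 0, 1], [0, 0, 0, 0, 1]]}}

```text
clock: 21.0
ee_pos: [0.4657, -0.0007, 0.1236]
eef_rot: [0.05, 3.14, -0.0]
ft_force: [2.8, -0.1, 4.8]
grip_width: 0.0235
grasp_force: 24.8
```

```bash
cat > avg.py <<'E'
from h import *
import sys
F=[];T=[]
for i in range(6):
    f=grab('side',sys.argv[1]); s=robot.sense(); F.append(s['ft_force']);T.append(s['torque'])
F=np.mean(F,0)+[0,0,1.9];T=np.mean(T,0)
rz=-(.163+.0755); print(s['clock'],s['ee_pos'],F,T,'rx',(rz*F[0]-T[1]+.01)/F[2],s['grasp_force'])
E
python3 avg.py side5
```

```text
21.3 [ 0.46568891 -0.00067706  0.12361663] [2.01865821 0.17281312 7.56057029] [ 0.00484558 -0.71888104 -0.00908136] rx 0.032726506507173396 24.836121797561646
```

{"method": "servo_tool", "body": {"increments": [[1, 0, 0.2, 0, 1], [1, 0, 0.2, 0, 1], [1, 0, 0.2, 0, 1], [0, 0, 0, 0, 1], [0, 0, 0, 0, 1], [0, 0, 0, 0, 1], [0, 0, 0, 0, 1], [0, 0, 0, 0, 1]]}}

```text
clock: 22.3
ee_pos: [0.4627, -0.0006, 0.123]
eef_rot: [0.05, 3.14, -0.001]
ft_force: [3.2, 0.6, 5.0]
grip_width: 0.0238
grasp_force: 24.8
```

```bash
python3 avg.py side6; python3 - <<'E'
from h import *
# handle+head rotation in the side image relative to side3 (pure shift+rotation, ECC)
a=load('side3'); 
t=cv2.cvtColor(a['img'],6).astype(np.float32)
x0,y0,x1,y1=284,158,308,190   # handle/head patch in side3
k=4
T=cv2.resize(t[y0:y1,x0:x1],None,fx=k,fy=k,interpolation=2)
for tag,e in [('side4',[.469,-.0007,.1253]),('side5',[.4657,-.0007,.1236]),('side6',[.4627,-.0007,.123])]:
    g=cv2.resize(cv2.cvtColor(load(tag)['img'],6).astype(np.float32),None,fx=k,fy=k,interpolation=2)
    d=(proj(a,e)-proj(a,[.4734,-.0036,.201]))[0]
    W=np.array([[1,0,(x0+d[0])*k],[0,1,(y0+d[1])*k]],np.float32)
    m=np.full(T.shape,255,np.uint8); m[:,:8]=0
    try:
        c,W=cv2.findTransformECC(T,g,W,cv2.MOTION_EUCLIDEAN,(3,300,1e-6),None,5); print(tag,c,np.degrees(np.arctan2(W[1,0],W[0,0])),W[:,2]/k-[x0,y0]-d)
    except cv2.error as ex: print(tag,'fail')
E
```

```text
22.6 [ 0.46270853 -0.00065285  0.12302438] [2.00173493 0.41056085 7.07307555] [-0.04038919 -0.69340476 -0.00484712] rx 0.031950878053299894 24.826747477054596
side4 0.6416568534011419 2.8718305 [ 0.39338187 -1.07575846]
side5 0.6532283863677499 1.5877681 [ 0.23589147 -1.16843794]
side6 0.6681249126465496 0.48457932 [ 0.16315321 -1.08495442]
```

```bash
cat > pw.py <<'E'
from h import *
import sys
def pw(A,B,ea,eb,fc):
    a,b=load(A),load(B); k=4
    g=[cv2.resize(cv2.cvtColor(q['img'],6).astype(np.float32),None,fx=k,fy=k,interpolation=2) for q in (a,b)]
    # probe patch in A: quad around head & lower handle (side y ~ -0.012), tilt ~11deg
    ax=np.array([-np.sin(.2),0,np.cos(.2)]); sx=np.array([np.cos(.2),0,np.sin(.2)])
    F=np.array(fc); quad=np.array([F+sx*i*.022+ax*h+[0,-.011,0] for i,h in [(-1,.004),(1,.004),(1,.062),(-1,.062)]])
    q=proj(a,quad)*k; x0,y0=q.min(0).astype(int)-4; x1,y1=q.max(0).astype(int)+4
    T=g[0][y0:y1,x0:x1]; d=(proj(a,eb)-proj(a,ea))[0]*k
    W=np.array([[1,0,x0+d[0]/2],[0,1,y0+d[1]]],np.float32)
    c,W=cv2.findTransformECC(T,g[1],W,cv2.MOTION_EUCLIDEAN,(3,500,1e-7),None,5)
    f0=(proj(a,F+[0,-.01,0])[0]*k); f1=W[:,:2]@(f0-[x0,y0])+W[:,2]
    print(A,B,'corr',c.round(3),'rot',np.degrees(np.arctan2(W[1,0],W[0,0])).round(2),'face shift px',((f1-f0)/k).round(2),'tool shift px',(d/k).round(2))
E
python3 - <<'E'
from pw import *
e={'side4':[.469,-.0007,.1253],'side5':[.4657,-.0007,.1236],'side6':[.4627,-.0007,.123]}
fc=[.485,-.001,.048]
pw('side4','side5',e['side4'],e['side5'],fc);pw('side5','side6',e['side5'],e['side6'],fc);pw('side4','side6',e['side4'],e['side6'],fc)
E
```

```text
Traceback (most recent call last):
  File "pw.py", line 14, in pw
    print(A,B,'corr',c.round(3),'rot',np.degrees(np.arctan2(W[1,0],W[0,0])).round(2),'face shift px',((f1-f0)/k).round(2),'tool shift px',(d/k).round(2))
                     ^^^^^^^
AttributeError: 'float' object has no attribute 'round'
```

```bash
sed -i 's/c.round(3)/round(c,3)/' pw.py; cat > p3.py <<'E'
from pw import *
e={'side4':[.469,-.0007,.1253],'side5':[.4657,-.0007,.1236],'side6':[.4627,-.0007,.123]}
fc=[.485,-.001,.048]
pw('side4','side5',e['side4'],e['side5'],fc);pw('side5','side6',e['side5'],e['side6'],fc);pw('side4','side6',e['side4'],e['side6'],fc)
E
python3 p3.py
```

```text
side4 side5 corr 0.988 rot -0.45 face shift px [-0.64  0.39] tool shift px [-1.03  0.83]
side5 side6 corr 0.989 rot 0.02 face shift px [-0.72  0.35] tool shift px [-0.94  0.45]
side4 side6 corr 0.965 rot -0.41 face shift px [-1.45  0.76] tool shift px [-1.97  1.27]
```

Between the last two frames the probe slid along the pad without rotating (0.02°), so the face is flush. The normal force is about 6.5 N, which puts the pad about 4 mm down, and the face is within about 5 mm of the pad's centre. Handing in.

```bash
python3 -c "
from bench import robot
print(robot.sign_off())"
```

```text
the job is handed in; nothing more can be done
None
```

I handed the job in with the block let go inside the mat's marks and the probe held on its pad at about 6.5 N. The pad is pressed about 4 mm by my estimate. That the face is flush is inferred from force and image checks; no verdict came back.

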